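# Night setting and lid temperature check of the topping chiller

### The arm

A 7-joint arm with a two-finger parallel gripper is mounted at the origin on the work surface. World frame = base frame: x ahead of the robot, y to its left, z up, the work surface at z = 0. Lengths are in m, angles in rad, forces in N, time in s.
With the tool pointing down it reaches from about 0.425 to 0.875 m from the base axis. Payload 4.7 kg.
Tool frame: the origin (TCP) lies on the centre line of the jaws, within the pads' length; the fingertips stand 14 mm ahead of it and the grasp point (between the pads) lies 5 mm behind it; z points along the fingers, y is the line along which they close (so a half turn about z gives the same grasp; the last joint's range is limited). The gripper opens to 87 mm and grips with 3 to 60 N. Pads are 19 mm wide; open, the fingers measure 117 mm over their backs; the gripper's body (75 mm by 190 mm) begins 51 mm behind the grasp point.
Start: joints at [1.27, 0.321, -0.07, 1.45, 0.023, 1.371, -0.057], TCP at [0.201, -0.618, 0.237] pointing down, gripper open.
Joint ranges: [-2.86, 2.86], [-0.3, 2.09], [-1.38, 1.24], [0.06, 2.45], [-1.56, 4.7], [0.09, 2.05], [-2.69, 2.69]. Speed limits (rad/s): [2.57, 2.57, 3.14, 3.14, 3.14, 3.14, 3.14].

### API

Orientations are given as a rotation vector (axis times angle).
In Python, from bench import ctrl gives the robot as it stands.
- The arm moves only by the tool send_rows, never from a script. Its argument "steps" is a list of rows, each an object of numbers: "tx", "ty", "tz": the shift along the tool's x, y, z in units of 60 mm (1.0 is 60 mm); "turn": the turn about the tool's z in units of 8 degrees (1.0 is 8 degrees); "grip": the opening, from 0 (shut) to 1 (fully open). A call has 1 to 12 rows; each row shifts and turns the commanded pose from where the row before left it, along the tool's axes as they then stand; what a row does not reach is not made up. A row lasts 1/8 s, in which the tool goes at most 62.5 mm and 10.7 degrees, less where a joint would pass 70% of its speed; a pose out of reach is approached as far as the arm can. A call is refused whole if a number of a shift passes 1 or a number of a turn 1, either way. A call with a gripper value outside its range is refused whole. The fingers move at their own pace and stop on an object; "newtons" is the grip in N (left out, the last holds). Time passes only in rows, so rows that do not move let the fingers close. It gives the time, the measured TCP pose, the force, the opening and the grip force at its end, in the units of the state.
- ctrl.get_state(): the state, without advancing time (a new reading comes with each control period).
- ctrl.get_image(name): name is "scene" or "top" or "wrist"; returns a dict with "pixels" (384x512x3 uint8, red, green, blue), "K" (3x3 intrinsics, pixels), "cam_to_world" (4x4, takes a point from camera to world coordinates); the wrist camera has in their place "T_tool_cam" (4x4, takes a point from camera to tool coordinates, whose origin is the TCP and whose axes are the flange's). Camera axes: x right, y down, z forward; pixel columns grow to the right and rows downward; lengths in m; the calibration is good to about 2 mm. A picture is of the moment at which its call begins: read the wrist's pose just before it. There is no depth.
- ctrl.close_job(): hands the job in; it is judged then, once.
The state is a dict: "time": time; "joint_positions": joint angles; "qd": joint speeds; "joint_torque": joint torques, N m; "position": TCP position; "tool_rot": TCP orientation; "ft_force": force on the tool from outside, world axes, zero at the start; "torque": the same for the moment, N m; "grip_width": opening from 0.0 (shut) to 1.0 (fully open); "grip_force": force on a finger pad.
Only numpy, scipy, OpenCV 4.12 (cv2) and the standard library are available. Lean on these libraries where they do the work, as an engineer would, in place of code of your own. Each camera call takes 0.05 s, during which the arm holds its last target. There are 200 camera calls.

### The job

Close down the topping chiller: turn its thermostat knob until the white pointer line stands at the one long, wide mark of the scale, then draw the temperature probe up out of its stand. Bring the probe to the chiller's sloping lid and hold it square to the lid with its tip in the middle of the engraved ring, pressed on lightly so that its sprung tip is about half way in (roughly 3 N). Finish while still gripping and holding the probe there, and leave everything else on the counter where it is.

Things in the scene. Friction and masses are not known exactly. Their poses are not given: they have to be found in the camera images.
- chiller: Steel countertop topping chiller, fixed, 230 (x) by 370 mm, origin on the counter, front to its -x. y -95 to 125 mm: aluminium lid sloping 0.30 rad, low (56 mm) at the front, 90 mm up in the middle, 124 at the back, with a 27 mm high bar handle near the back edge. y -240 to -98 mm: flat ledge 55 mm high with the thermostat knob at x -20, y -175.
- thermostat_grip (a point): On the knob's vertical axis at grip height, 92 mm above the counter, 7 mm below the knob's top. Frame turns with the knob: the black grip bar is 42 mm long along x, 14 mm wide along y, 32 mm tall (it stands on a disc of 22 mm radius whose top is 23 mm below this point); the white pointer line on top is on the -x half.
- thermostat (a joint): Knob angle in rad, grows clockwise seen from above, 0 to 6.28; stays where left (friction 0.03 N m). At 0 the pointer looks along the chiller's -x (its front), at 1.57 along its +y. The black scale has short thin ticks every 0.524 rad and one long wide mark (18 by 5 mm) at 2.094, the night setting. Starts between 0.65 and 1.45.
- ring (a point): Centre of the engraved dark ring (24 mm across, four short ticks outside it) on the surface of the sloping lid. Its z axis points straight out of the lid, x up the slope, y along the chiller's y. The lid is rigid.
- probe: Temperature probe, about 120 g, upright in its stand. Origin at the underside of its black collar (34 mm across, 8 mm thick, resting on the stand); z along the probe to its handle's top. Above the collar a grey handle 22 by 22 mm (sides along x and y) up to 85 mm; below, a 10 mm steel stem to -56 mm, then the brass sprung tip (6 mm rod, 8 mm foot) to -75 mm.
- probe_grip (a point): Point on the probe's axis 55 mm above the origin, a good place to grip the handle: 130 mm from the free tip. Axes as the probe.
- probe_end (a point): End face of the sprung tip, 75 mm below the probe's origin when free; moves up with the tip. Axes as the probe.
- plunger (a joint): How far the sprung tip is pushed in: 0 (free) to 0.014 m (bottomed). Spring: 1 N to start moving, plus 0.25 N per mm: 2.75 N at 7 mm, 4.5 N when bottomed.
- probe_stand: White plastic stand block, fixed, 70 by 70 by 85 mm tall, origin under its centre, with a 17 mm wide, 81 mm deep hole down its middle; the probe hangs loosely in it by the collar and lifts straight up.
- spoon1: Orange tasting spoon lying flat, 108 mm long along x, 20 mm wide, 4 mm thick, origin under its middle. Leave it.
- spoon2: Another such spoon. Leave it.
- spoon3: Another such spoon. Leave it.
- parfait_cup: Clear glass parfait cup standing upright, 170 mm tall, 84 mm across the rim, origin under its centre. Leave it.
- tongs: Chrome serving tongs lying flat along x, 250 mm long, 55 mm wide, 14 mm tall, origin under the middle. Leave them.
- disher: Pewter disher lying along x, 220 mm long, bowl 56 mm across and 26 mm tall at +x, origin under the middle. Leave it.
- bin_handle (a point): Middle of the bar handle on the front of the steel tilting bin at the counter's left end; the bin, about 240 mm tall, swings forward on a pivot and stays where it is. Leave it.
Not all that is in view belongs to the job. What is meant by the probe is not pink, and is the smaller of those in its own colour.

How it is judged:
By the outcome, as a careful person would: the job done as asked, in the order asked, and still so for the second after the job is handed in, while the arm keeps its last pose, push and grip.
It also fails if it takes over 48 s, if anything falls off the work surface, if the arm or the gripper's body presses on something with over 40 N, if the wrist force passes 120 N, or if a joint passes its speed limit or range.

## Working session

There is one attempt and no reset: what is moved stays moved. The work goes in short steps, Python scripts to look and compute and a tool call to move; the robot and the scene stay as the last step left them, time stands still between calls to the robot, and variables do not carry over. Pictures are saved under pics/ and viewed, at most 10 in all, crops included, and the job is handed in when it is done.

Besides the shell and the picture viewer there is one more tool, called after "Call:" as name([rows], argument=value, ...), one row to a line, values as JSON. send_rows: Moves the arm, as the interface text tells. Its arguments: {"type":"object","properties":{"steps":{"type":"array"},"newtons":{"type":"number"}},"required":["steps"]}

```bash
mkdir -p pics; python3 - <<'E'
from bench import ctrl
import cv2,numpy as np,pickle
s=ctrl.get_state();print({k:np.round(v,3).tolist() for k,v in s.items()})
d={}
for n in("scene","top"):
    r=ctrl.get_image(n);d[n]=r;cv2.imwrite(f"pics/{n}.png",r["pixels"][:,:,::-1])
    print(n,r["K"],np.round(r["cam_to_world"],3))
pickle.dump(d,open("d.pkl","wb"))
a=np.vstack([cv2.resize(d[n]["pixels"],(512,384)) for n in d])
E
```

```text
{'time': 0.0, 'joint_positions': [1.27, 0.322, -0.07, 1.452, 0.023, 1.371, -0.057], 'qd': [0.0, 0.0, -0.001, 0.001, 0.002, 0.001, -0.0], 'joint_torque': [0.0, -49.129, -0.404, -31.252, -0.064, 0.044, 0.0], 'position': [0.201, -0.618, 0.235], 'tool_rot': [-3.101, -0.492, 0.001], 'ft_force': [-0.288, -0.044, 0.561], 'torque': [-0.042, -0.006, 0.034], 'grip_force': 0.0, 'grip_width': 0.998}
scene [[351.57566782   0.         253.51465998]
 [  0.         351.57566782 189.9658735 ]
 [  0.           0.           1.        ]] [[ 0.733  0.384 -0.561  1.169]
 [ 0.68  -0.407  0.61  -0.693]
 [ 0.006 -0.829 -0.56   0.776]
 [ 0.     0.     0.     1.   ]]
top [[399.07227079   0.         256.14050411]
 [  0.         399.07227079 186.31169947]
 [  0.           0.           1.        ]] [[ 1.000e-02 -9.920e-01  1.240e-01  3.500e-01]
 [-1.000e+00 -1.000e-02  2.000e-03 -2.000e-02]
 [-1.000e-03 -1.240e-01 -9.920e-01  1.704e+00]
 [ 0.000e+00  0.000e+00  0.000e+00  1.000e+00]]
```

View pics/top.png

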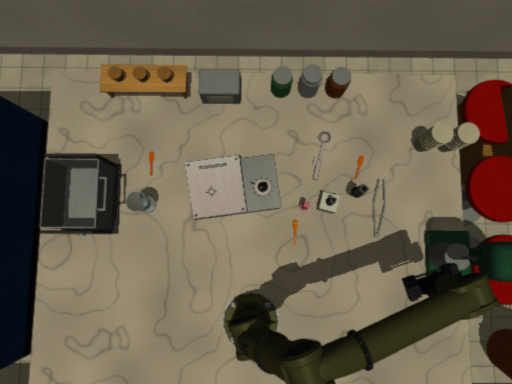

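View pics/scene.png

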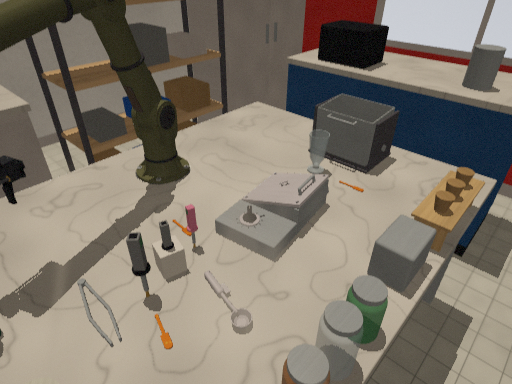

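The top view shows three probe-like things: pink at (304,203), grey in the white stand at (329,201), and a larger grey one at (357,188). In the scene view they are at (192,220), (167,240) and (140,260). The grey one in the white stand fits: it isn't pink and it's the smaller of the two greys. I'll confirm that in an enlarged crop.

```bash
python3 - <<'E'
import cv2,pickle,numpy as np
d=pickle.load(open("d.pkl","rb"))
a=d["top"]["pixels"][140:230,180:380,::-1]; b=d["scene"]["pixels"][165:305,110:335,::-1]
cv2.imwrite("pics/c1.png",cv2.resize(a,None,fx=4,fy=4,interpolation=cv2.INTER_CUBIC))
cv2.imwrite("pics/c2.png",cv2.resize(b,None,fx=3.5,fy=3.5,interpolation=cv2.INTER_CUBIC))
E
```

```text
(no output)
```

View pics/c1.png

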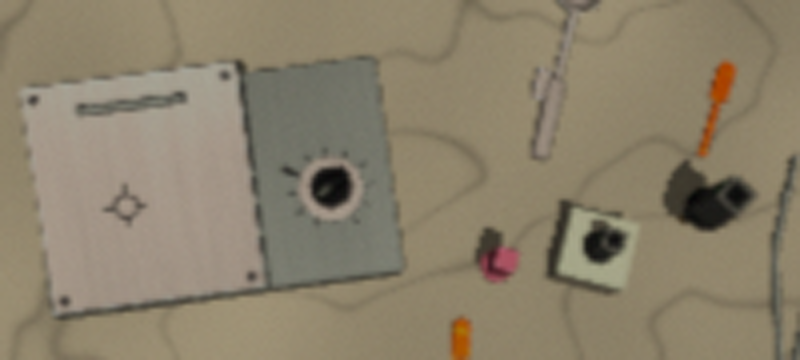

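View pics/c2.png

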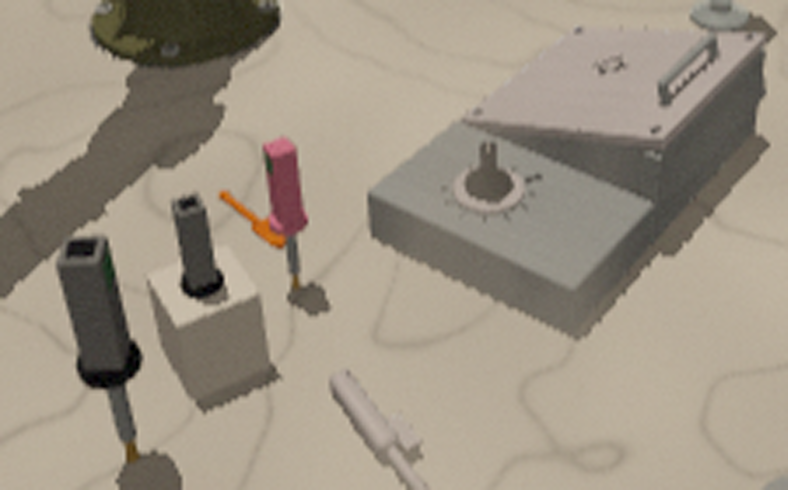

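The crop confirms it. The probe meant is the small grey handle with its black collar sitting in the white stand, crop-2 (190,205). The large grey one (85,250) and the pink one (283,150) are decoys. Next I'll measure.

```bash
cat > h.py <<'E'
import numpy as np
from scipy.spatial.transform import Rotation as R
def ray(K,T,p):
    d=T[:3,:3]@np.linalg.solve(K,[p[0],p[1],1.]);return T[:3,3],d/np.linalg.norm(d)
def atz(K,T,p,z):
    o,d=ray(K,T,p);return o+d*(z-o[2])/d[2]
def tri(rays):
    A=sum(np.eye(3)-np.outer(d,d) for o,d in rays);b=sum((np.eye(3)-np.outer(d,d))@o for o,d in rays)
    x=np.linalg.solve(A,b);return x,[np.linalg.norm(np.cross(x-o,d)) for o,d in rays]
def tool(s):
    T=np.eye(4);T[:3,:3]=R.from_rotvec(s["tool_rot"]).as_matrix();T[:3,3]=s["position"];return T
E
python3 - <<'E'
from h import *;import pickle
d=pickle.load(open("d.pkl","rb"));np.set_printoptions(precision=4,suppress=True)
t=lambda u,v:(180+(u+.5)/4-.5,140+(v+.5)/4-.5)
s=lambda u,v:(110+(u+.5)/3.5-.5,165+(v+.5)/3.5-.5)
C=lambda n:(d[n]["K"],d[n]["cam_to_world"])
for n,a,b in [("ring",(126,206),(610,65)),("disc .069",(331,189),(489,188)),("htop .170",(613,236),(189,203)),("collar.089",(603,245),(203,280))]:
    print(n,*tri([ray(*C("top"),t(*a)),ray(*C("scene"),s(*b))]))
c={n:atz(*C("top"),t(*p),z) for n,p,z in [("br",(378,58),.055),("fr",(403,270),.055),("fl",(57,318),.056),("bl",(22,90),.124),("night",(290,171),.055),("disc",(331,189),.062),("ring",(126,206),.09),("htop",(613,236),.17),("collar",(603,245),.093)]}
for k,v in c.items():print(k,v)
print("sizes",np.linalg.norm(c["br"]-c["fr"]),np.linalg.norm(c["fl"]-c["fr"]))
x=c["br"]-c["fr"];y=c["fl"]-c["fr"];print("yaw",np.arctan2(x[1],x[0]),np.arctan2(-y[0],y[1]))
for q in [(570,205),(639,220),(625,291),(557,277)]:print("stand",atz(*C("top"),t(*q),.085))
E
```

```text
ring [0.5296 0.1653 0.088 ] [np.float64(0.00043676439618784205), np.float64(0.00043676439618781126)]
disc .069 [ 0.5533 -0.0429  0.0604] [np.float64(0.0006563634849452038), np.float64(0.0006563634849451892)]
htop .170 [ 0.4955 -0.3147  0.1726] [np.float64(0.0012359711964092372), np.float64(0.001235971196409323)]
collar.089 [ 0.4953 -0.3173  0.0941] [np.float64(0.0014331651836750408), np.float64(0.0014331651836748914)]
br [ 0.6928 -0.0917  0.055 ]
fr [ 0.4699 -0.1186  0.055 ]
fl [0.4167 0.2375 0.056 ]
bl [0.6421 0.2688 0.124 ]
night [ 0.572  -0.0006  0.055 ]
disc [ 0.5527 -0.0434  0.062 ]
ring [0.5297 0.1654 0.09  ]
htop [ 0.4964 -0.3142  0.17  ]
collar [ 0.4946 -0.3187  0.093 ]
sizes 0.22451098019658156 0.36010224257037854
yaw 0.1200952643507379 0.14830858634071006
stand [ 0.5359 -0.287   0.085 ]
stand [ 0.5212 -0.3572  0.085 ]
stand [ 0.4487 -0.3418  0.085 ]
stand [ 0.4622 -0.2731  0.085 ]
```

Call:
send_rows([
  {"tz":-1},
  {"tx":0.78,"ty":-0.66},
  {"tx":0.78,"ty":-0.66},
  {"tx":0.78,"ty":-0.66},
  {"tx":0.78,"ty":-0.66},
  {"tx":0.78,"ty":-0.66},
  {"tx":0.78,"ty":-0.66},
  {"tx":0.78,"ty":-0.66},
  {"tx":0.78,"ty":-0.66},
  {"tx":0.78,"ty":-0.66},
  {"tx":0.78,"ty":-0.66},
  {"tz":0},
])

```text
validation failed for argument at $.st...
```

```bash
cat >> h.py <<'E'
import pickle
def wrist(name):
    from bench import ctrl;import cv2
    s=ctrl.get_state();r=ctrl.get_image("wrist")
    r["cam_to_world"]=tool(s)@r["T_tool_cam"];pickle.dump((s,r),open(name+".pkl","wb"));cv2.imwrite(f"pics/{name}.png",r["pixels"][:,:,::-1]);return s,r
E
python3 - <<'E'
from h import *
s,r=wrist("w1");print(s["position"],s["tool_rot"],s["ft_force"],s["joint_positions"],s["time"]);print(r["K"],r["T_tool_cam"])
E
```

```text
[ 0.20107048 -0.61761782  0.23559428] [-3.10109347e+00 -4.92272962e-01  5.92569950e-04] [-0.13876657 -0.81802083  0.8545553 ] [ 1.27006817  0.32172154 -0.07007292  1.45154157  0.02261277  1.37082816
 -0.05689077] 0.1
[[283.25854616   0.         257.56720358]
 [  0.         283.25854616 191.05185234]
 [  0.           0.           1.        ]] [[ 5.91180759e-04 -9.70271834e-01 -2.42016982e-01  6.51657242e-02]
 [ 9.99999715e-01  4.59794889e-04  5.99356952e-04  3.69080848e-04]
 [-4.70260998e-04 -2.42017267e-01  9.70271829e-01 -1.47360246e-01]
 [ 0.00000000e+00  0.00000000e+00  0.00000000e+00  1.00000000e+00]]
```

View pics/w1.png

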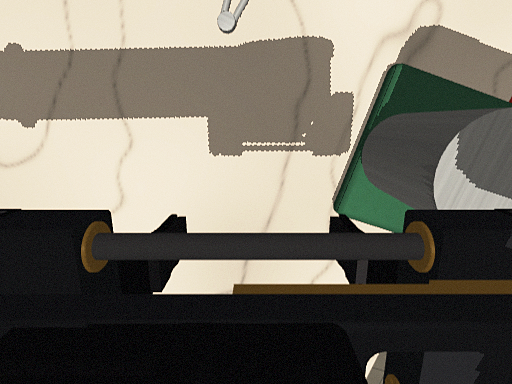

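The call was refused before anything moved, so the rows probably need every key. The wrist view shows the fingers along row 245, with free view above row 210. I'll retry with full rows.

Call:
send_rows([
  {"tx":0,"ty":0,"tz":-1,"turn":0,"grip":1},
  {"tx":0.78,"ty":-0.66,"tz":0,"turn":0,"grip":1},
  {"tx":0.78,"ty":-0.66,"tz":0,"turn":0,"grip":1},
  {"tx":0.78,"ty":-0.66,"tz":0,"turn":0,"grip":1},
  {"tx":0.78,"ty":-0.66,"tz":0,"turn":0,"grip":1},
  {"tx":0.78,"ty":-0.66,"tz":0,"turn":0,"grip":1},
  {"tx":0.78,"ty":-0.66,"tz":0,"turn":0,"grip":1},
  {"tx":0.78,"ty":-0.66,"tz":0,"turn":0,"grip":1},
  {"tx":0.78,"ty":-0.66,"tz":0,"turn":0,"grip":1},
  {"tx":0.78,"ty":-0.66,"tz":0,"turn":0,"grip":1},
  {"tx":0.78,"ty":-0.66,"tz":0,"turn":0,"grip":1},
  {"tx":0.78,"ty":-0.66,"tz":0,"turn":0,"grip":1},
])

```text
time: 1.65
position: [0.5565, -0.043, 0.2966]
tool_rot: [3.102, 0.491, 0.0]
ft_force: [0.4, -1.9, 0.2]
grip_width: 1.001
grip_force: 0.0
```

```bash
python3 - <<'E'
from h import *
s,r=wrist("w2");print(s["position"],s["tool_rot"],s["ft_force"],s["joint_positions"],s["time"])
E
```

```text
[ 0.55648987 -0.04298921  0.2965542 ] [3.10221073e+00 4.91380294e-01 2.70572211e-04] [ 0.37752567 -1.91609558  0.24178357] [ 0.60258875  0.14515472 -0.63544079  1.57177285  0.08724319  1.45289174
 -1.29468846] 1.65
```

View pics/w2.png

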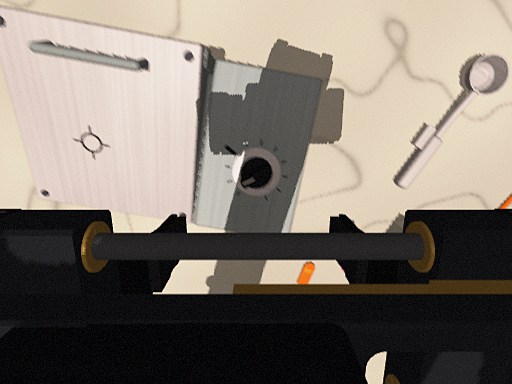

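The wrist view shows the knob at (257,173), its pointer apparently toward lower-left (243,186), the long mark at about (230,150), and the ring at (92,142).

```bash
python3 - <<'E'
import cv2
a=cv2.imread("pics/w2.png")[130:215,215:300]
b=cv2.convertScaleAbs(a,alpha=1.8,beta=10)
cv2.imwrite("pics/w2c.png",cv2.resize(b,None,fx=6,fy=6,interpolation=cv2.INTER_CUBIC))
E
```

```text
(no output)
```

View pics/w2c.png

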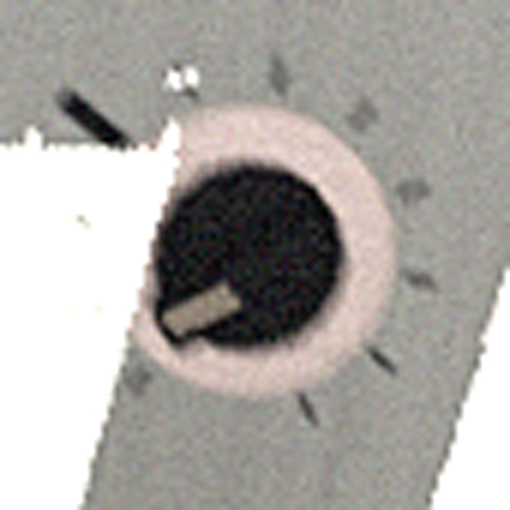

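```bash
python3 - <<'E'
from h import *
np.set_printoptions(precision=4,suppress=True)
s,r=pickle.load(open("w2.pkl","rb"));K,T=r["K"],r["cam_to_world"]
P=lambda u,v,z:atz(K,T,(215+(u+.5)/6-.5,130+(v+.5)/6-.5),z)
a,b=P(238,299,.099),P(168,325,.099);m,n=P(125,142,.055),P(67,97,.055)
c=P(250,256,.069);c2=P(265,250,.0555)
ang=lambda v:np.arctan2(v[1],v[0])
print(a,b,m,n,"disc",c,c2,"lens",np.linalg.norm(b-a),np.linalg.norm(n-m))
print("pointer",ang(b-a),"mark",ang(n-m),"mark from disc",ang((m+n)/2-c))
print("yaw from mark",ang(n-m)-1.0472)
print("ring",atz(K,T,(91.5,142.5),.09))
# lid screws / ledge corners for yaw
f=P
q=[atz(K,T,p,.055) for p in [(322,79),(294,231)]];x=q[0]-q[1];print("ledge right edge",q,np.arctan2(x[1],x[0]))
s0=[atz(K,T,(44,193),.061),atz(K,T,(2,21),.119),atz(K,T,(189,56),.119)];print(s0, ang(s0[1]-s0[0]),ang(s0[1]-s0[2])-np.pi/2)
E
```

```text
[ 0.5498 -0.0416  0.099 ] [ 0.54   -0.0295  0.099 ] [ 0.5678 -0.0082  0.055 ] [0.5735 0.0073 0.055 ] disc [ 0.554  -0.0427  0.069 ] [ 0.554  -0.0463  0.0555] lens 0.015569299570081874 0.016479183949714885
pointer 2.2472112568048943 mark 1.2196908146740602 mark from disc 1.1948129374002219
yaw from mark 0.17249081467406024
ring [0.5301 0.1632 0.09  ]
ledge right edge [array([ 0.6936, -0.0864,  0.055 ]), array([ 0.4856, -0.1231,  0.055 ])] 0.1743443152399456
[array([0.4331, 0.2292, 0.061 ]), array([0.6316, 0.2568, 0.119 ]), array([0.659 , 0.0658, 0.119 ])] 0.1383329030145534 0.14253881102659238
```

The pointer is at θ≈1.035, inside the stated range, and the mark is at world angle ≈1.19 with chiller yaw ≈0.14. So the knob turns about +60.5°. To line the tool up with the bar I turn −110.7°, which keeps joint 7 in range.

Call:
send_rows([
  {"tx":0,"ty":0,"tz":0,"turn":-1,"grip":1},
  {"tx":0,"ty":0,"tz":0,"turn":-1,"grip":1},
  {"tx":0,"ty":0,"tz":0,"turn":-1,"grip":1},
  {"tx":0,"ty":0,"tz":0,"turn":-1,"grip":1},
  {"tx":0,"ty":0,"tz":0,"turn":-1,"grip":1},
  {"tx":0,"ty":0,"tz":0,"turn":-1,"grip":1},
  {"tx":0,"ty":0,"tz":0,"turn":-1,"grip":1},
  {"tx":0,"ty":0,"tz":0,"turn":-1,"grip":1},
  {"tx":0,"ty":0,"tz":0,"turn":-1,"grip":1},
  {"tx":0,"ty":0,"tz":0,"turn":-1,"grip":1},
  {"tx":0,"ty":0,"tz":0.5,"turn":-1,"grip":1},
  {"tx":0,"ty":0,"tz":0.5,"turn":-1,"grip":1},
])

```text
time: 3.2
position: [0.5558, -0.0448, 0.2358]
tool_rot: [1.704, 2.639, -0.0]
ft_force: [0.3, 0.5, -0.6]
grip_width: 0.998
grip_force: 0.0
```

```bash
cat >> h.py <<'E'
def go(p,yaw=None):
    "print units of tool move to world TCP p and turn to tool-x yaw"
    from bench import ctrl
    s=ctrl.get_state();T=tool(s);y=np.arctan2(T[1,0],T[0,0])
    print("t",round(s["time"],2),"pos",np.round(s["position"],4),"yaw",round(np.degrees(y),1),"tilt",round(np.degrees(np.arccos(-T[2,2])),2),"q7",round(s["joint_positions"][6],2),"f",np.round(s["ft_force"],1),"w",round(s["grip_width"],3))
    print("units",np.round(T[:3,:3].T@(np.array(p)-s["position"])/.06,3), "" if yaw is None else ("turn",round(((np.degrees(y)-yaw+180)%360-180)/8,2)))
E
python3 -c "
from h import *
go([.553,-.0425,.087],128.7)"
```

```text
t 3.2 pos [ 0.5558 -0.0448  0.2358] yaw 114.3 tilt 0.04 q7 0.35 f [ 0.3  0.5 -0.6] w 0.998
units [ 0.056 -0.027  2.481] ('turn', np.float64(-1.8))
```

Call:
send_rows([
  {"tx":0.055,"ty":-0.027,"tz":0.3,"turn":-0.9,"grip":1},
  {"tx":0,"ty":0,"tz":0.5,"turn":-0.9,"grip":1},
  {"tx":0,"ty":0,"tz":0.6,"turn":0,"grip":1},
  {"tx":0,"ty":0,"tz":0.6,"turn":0,"grip":1},
  {"tx":0,"ty":0,"tz":0.46,"turn":0,"grip":1},
  {"tx":0,"ty":0,"tz":0,"turn":0,"grip":1},
])

```text
time: 3.95
position: [0.5509, -0.0423, 0.0867]
tool_rot: [-1.364, -2.824, 0.002]
ft_force: [-0.5, -0.2, -0.5]
grip_width: 0.995
grip_force: 0.0
```

```bash
python3 -c "
from h import *
go([.553,-.0425,.087],128.7)"
```

```text
t 3.95 pos [ 0.5509 -0.0423  0.0867] yaw 128.4 tilt 0.29 q7 0.5 f [-0.5 -0.2 -0.5] w 0.995
units [-0.025  0.025 -0.004] ('turn', np.float64(-0.03))
```

Call:
send_rows([
  {"tx":-0.02,"ty":0.02,"tz":0,"turn":0,"grip":0},
  {"tx":0,"ty":0,"tz":0,"turn":0,"grip":0},
  {"tx":0,"ty":0,"tz":0,"turn":0,"grip":0},
  {"tx":0,"ty":0,"tz":0,"turn":0,"grip":0},
  {"tx":0,"ty":0,"tz":0,"turn":0,"grip":0},
  {"tx":0,"ty":0,"tz":0,"turn":0,"grip":0},
], newtons=20)

```text
time: 4.7
position: [0.5547, -0.0423, 0.089]
tool_rot: [1.366, 2.829, -0.0]
ft_force: [0.4, -0.2, 0.2]
grip_width: 0.403
grip_force: 0.0
```

```bash
python3 -c "
from h import *
go([.553,-.0425,.087],68.2)"
```

```text
t 4.7 pos [ 0.5547 -0.0423  0.089 ] yaw 128.4 tilt 0.01 q7 0.49 f [ 0.4 -0.2  0.2] w 0.403
units [ 0.016 -0.024  0.033] ('turn', np.float64(7.53))
```

Call:
send_rows([
  {"tx":0,"ty":0,"tz":0,"turn":0,"grip":0},
  {"tx":0,"ty":0,"tz":0,"turn":0,"grip":0},
  {"tx":0,"ty":0,"tz":0,"turn":0,"grip":0},
  {"tx":0,"ty":0,"tz":0,"turn":0,"grip":0},
])

```text
time: 5.2
position: [0.5523, -0.0436, 0.0885]
tool_rot: [-1.366, -2.825, 0.007]
ft_force: [-5.8, -2.5, 5.3]
grip_width: 0.154
grip_force: 20.0
```

```bash
python3 -c "
from h import *
go([.553,-.0425,.087],68.2)
go([.553,-.0425,.087],68.2)
from bench import ctrl
print(ctrl.get_state()['grip_force'])"
```

```text
t 5.2 pos [ 0.5523 -0.0436  0.0885] yaw 128.4 tilt 0.35 q7 0.49 f [-5.8 -2.5  5.3] w 0.154
units [0.007 0.021 0.025] ('turn', np.float64(7.52))
t 5.2 pos [ 0.5523 -0.0436  0.0885] yaw 128.4 tilt 0.35 q7 0.49 f [-5.8 -2.5  5.3] w 0.154
units [0.007 0.021 0.025] ('turn', np.float64(7.52))
20.000775482913014
```

Call:
send_rows([
  {"tx":0,"ty":0,"tz":0,"turn":0.94,"grip":0},
  {"tx":0,"ty":0,"tz":0,"turn":0.94,"grip":0},
  {"tx":0,"ty":0,"tz":0,"turn":0.94,"grip":0},
  {"tx":0,"ty":0,"tz":0,"turn":0.94,"grip":0},
  {"tx":0,"ty":0,"tz":0,"turn":0.94,"grip":0},
  {"tx":0,"ty":0,"tz":0,"turn":0.94,"grip":0},
  {"tx":0,"ty":0,"tz":0,"turn":0.94,"grip":0},
  {"tx":0,"ty":0,"tz":0,"turn":0.94,"grip":0},
  {"tx":0,"ty":0,"tz":0,"turn":0,"grip":0},
  {"tx":0,"ty":0,"tz":0,"turn":0,"grip":0},
])

```text
time: 6.45
position: [0.5523, -0.0436, 0.0885]
tool_rot: [-2.6, -1.761, 0.009]
ft_force: [-6.6, -1.6, 5.3]
grip_width: 0.159
grip_force: 20.0
```

```bash
python3 -c "
from h import *
go([.553,-.0425,.087],68.2)"
```

```text
t 6.45 pos [ 0.5523 -0.0436  0.0885] yaw 68.2 tilt 0.33 q7 -0.5 f [-6.6 -1.6  5.3] w 0.159
units [0.021 0.004 0.025] ('turn', np.float64(0.0))
```

Now I open the fingers and rise to check the knob.

Call:
send_rows([
  {"tx":0,"ty":0,"tz":0,"turn":0,"grip":0.7},
  {"tx":0,"ty":0,"tz":0,"turn":0,"grip":0.7},
  {"tx":0,"ty":0,"tz":0,"turn":0,"grip":0.7},
  {"tx":0,"ty":0,"tz":0,"turn":0,"grip":0.7},
  {"tx":0,"ty":0,"tz":-0.8,"turn":0,"grip":0.7},
  {"tx":0,"ty":0,"tz":-1,"turn":0,"grip":0.7},
  {"tx":0,"ty":0,"tz":-1,"turn":0,"grip":0.7},
  {"tx":0,"ty":0,"tz":-0.5,"turn":0,"grip":0.7},
  {"tx":0,"ty":0,"tz":0,"turn":0,"grip":0.7},
])

```text
time: 7.58
position: [0.5563, -0.0421, 0.2899]
tool_rot: [2.597, 1.761, 0.006]
ft_force: [-0.2, -0.3, -1.1]
grip_width: 0.697
grip_force: 0.0
```

```bash
python3 - <<'E'
from h import *
import cv2
s,r=wrist("w3");go([.495,-.315,.3],-12);T=r["cam_to_world"];K=r["K"]
p=np.linalg.inv(T)@[.553,-.0425,.08,1];u=K@(p[:3]/p[2]);print(u)
a=r["pixels"][int(u[1])-50:int(u[1])+50,int(u[0])-50:int(u[0])+50,::-1]
cv2.imwrite("pics/w3c.png",cv2.resize(cv2.convertScaleAbs(a,alpha=1.5),None,fx=6,fy=6,interpolation=cv2.INTER_CUBIC))
E
```

```text
t 7.62 pos [ 0.5552 -0.0423  0.2877] yaw 68.3 tilt 0.12 q7 -0.42 f [ 0.3 -0.4 -0.2] w 0.697
units [-4.594  0.751 -0.205] ('turn', np.float64(10.03))
[254.46791331 174.13126371   1.        ]
```

View pics/w3c.png

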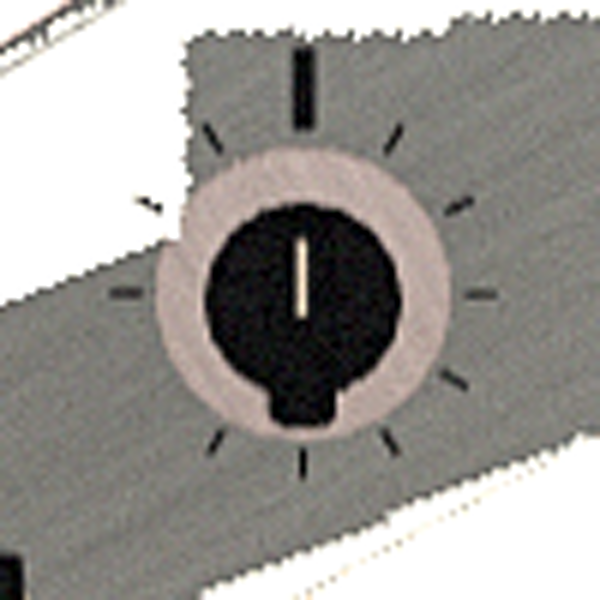

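The crop shows the pointer line at column 301 pointing straight at the long mark at column 304, so the knob is set. Before approaching the probe I check how much room its neighbours leave.

```bash
python3 - <<'E'
from h import *
np.set_printoptions(precision=3,suppress=True)
d=pickle.load(open("d.pkl","rb"))
t=lambda u,v:(180+(u+.5)/4-.5,140+(v+.5)/4-.5)
s=lambda u,v:(110+(u+.5)/3.5-.5,165+(v+.5)/3.5-.5)
C=lambda n:(d[n]["K"],d[n]["cam_to_world"])
for n,a,b in [("big",(738,192),(83,247)),("pink",(506,258),(280,146)),]:
    print(n,*tri([ray(*C("top"),t(*a)),ray(*C("scene"),s(*b))]))
go([.495,-.315,.34],78)
E
```

```text
big [ 0.534 -0.422  0.22 ] [np.float64(0.00020965686303089972), np.float64(0.0002096568630309123)]
pink [ 0.475 -0.212  0.161] [np.float64(0.0002655042702391383), np.float64(0.00026550427023920174)]
t 7.62 pos [ 0.555 -0.042  0.288] yaw 68.3 tilt 0.12 q7 -0.42 f [ 0.3 -0.4 -0.2] w 0.697
units [-4.594  0.752 -0.871] ('turn', np.float64(-1.22))
```

Call:
send_rows([
  {"tx":-0.5,"ty":0.1,"tz":-0.6,"turn":0,"grip":0.7},
  {"tx":-0.9,"ty":0.13,"tz":-0.27,"turn":0,"grip":0.7},
  {"tx":-0.9,"ty":0.13,"tz":0,"turn":0,"grip":0.7},
  {"tx":-0.9,"ty":0.13,"tz":0,"turn":0,"grip":0.7},
  {"tx":-0.9,"ty":0.13,"tz":0,"turn":0,"grip":0.7},
  {"tx":-0.5,"ty":0.13,"tz":0,"turn":0,"grip":0.7},
  {"tx":0,"ty":0,"tz":0,"turn":-0.6,"grip":0.7},
  {"tx":0,"ty":0,"tz":0,"turn":-0.6,"grip":0.7},
  {"tx":0,"ty":0,"tz":0,"turn":0,"grip":0.7},
])

```text
time: 8.75
position: [0.4938, -0.3152, 0.337]
tool_rot: [-2.442, -1.971, 0.001]
ft_force: [-0.6, -0.1, -1.4]
grip_width: 0.702
grip_force: 0.0
```

```bash
python3 - <<'E'
from h import *
import cv2
s,r=wrist("w4");go([.495,-.315,.135],78);T=r["cam_to_world"];K=r["K"]
p=np.linalg.inv(T)@[.495,-.315,.17,1];u=K@(p[:3]/p[2]);print(u)
x0,y0=int(u[0])-60,max(0,int(u[1])-60);print(x0,y0)
a=r["pixels"][y0:y0+110,x0:x0+120,::-1]
cv2.imwrite("pics/w4c.png",cv2.resize(cv2.convertScaleAbs(a,alpha=1.5),None,fx=5,fy=5,interpolation=cv2.INTER_CUBIC))
E
```

```text
t 8.8 pos [ 0.4939 -0.3152  0.3374] yaw 77.8 tilt 0.16 q7 0.25 f [0.5 0.1 0.3] w 0.7
units [3.000e-03 2.500e-02 3.374e+00] ('turn', np.float64(-0.03))
[259.20673093 179.3927634    1.        ]
199 119
```

View pics/w4c.png

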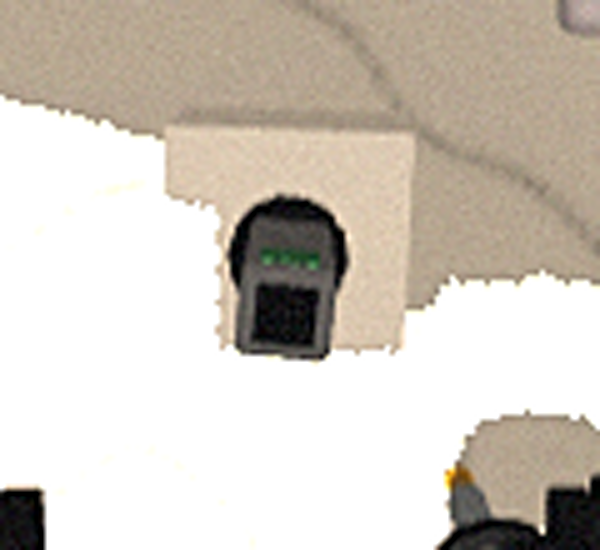

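The crop shows the probe handle's top face centred near crop (285,316), turned about 3° clockwise, with its collar sitting on the stand.

```bash
python3 - <<'E'
from h import *
s,r=pickle.load(open("w4.pkl","rb"))
P=lambda u,v,z:atz(r["K"],r["cam_to_world"],(199+(u+.5)/5-.5,119+(v+.5)/5-.5),z)
a=P(285,316,.17);print(a,P(289,252,.093),[np.linalg.norm(P(245,277,.17)-P(332,280,.17))])
go([*a[:2],.135],75)
E
```

```text
[ 0.49041679 -0.31686629  0.17      ] [ 0.49110537 -0.31513849  0.093     ] [np.float64(0.019624774580017323)]
t 8.8 pos [ 0.4939 -0.3152  0.3374] yaw 77.8 tilt 0.16 q7 0.25 f [0.5 0.1 0.3] w 0.7
units [-0.043 -0.043  3.374] ('turn', np.float64(0.35))
```

Call:
send_rows([
  {"tx":-0.02,"ty":-0.03,"tz":0.5,"turn":0.3,"grip":0.7},
  {"tx":0,"ty":0,"tz":0.8,"turn":0,"grip":0.7},
  {"tx":0,"ty":0,"tz":0.8,"turn":0,"grip":0.7},
  {"tx":0,"ty":0,"tz":0.7,"turn":0,"grip":0.7},
  {"tx":0,"ty":0,"tz":0.55,"turn":0,"grip":0.5},
  {"tx":0,"ty":0,"tz":0,"turn":0,"grip":0},
  {"tx":0,"ty":0,"tz":0,"turn":0,"grip":0},
  {"tx":0,"ty":0,"tz":0,"turn":0,"grip":0},
  {"tx":0,"ty":0,"tz":0,"turn":0,"grip":0},
  {"tx":0,"ty":0,"tz":0,"turn":0,"grip":0},
  {"tx":0,"ty":0,"tz":0,"turn":0,"grip":0},
], newtons=10)

```text
time: 10.18
position: [0.493, -0.3167, 0.1397]
tool_rot: [2.483, 1.921, 0.001]
ft_force: [-0.4, -0.3, 5.7]
grip_width: 0.257
grip_force: 10.0
```

```bash
python3 -c "
from h import *
go([.492,-.316,.19],75)"
```

```text
t 10.18 pos [ 0.493  -0.3167  0.1397] yaw 75.5 tilt 0.14 q7 0.18 f [-0.4 -0.3  5.7] w 0.257
units [ 0.006 -0.018 -0.839] ('turn', np.float64(0.06))
```

Call:
send_rows([
  {"tx":0,"ty":0,"tz":-0.3,"turn":0,"grip":0},
  {"tx":0,"ty":0,"tz":-0.3,"turn":0,"grip":0},
  {"tx":0,"ty":0,"tz":-0.32,"turn":0,"grip":0},
  {"tx":0,"ty":0,"tz":0,"turn":0,"grip":0},
  {"tx":0,"ty":0,"tz":0,"turn":0,"grip":0},
])

```text
time: 10.8
position: [0.4922, -0.3161, 0.1931]
tool_rot: [-2.484, -1.923, 0.0]
ft_force: [-0.0, 1.3, -1.0]
grip_width: 0.254
grip_force: 10.0
```

```bash
python3 - <<'E'
from h import *
from bench import ctrl
import cv2
go([.492,-.316,.19],75)
r=ctrl.get_image("scene");pickle.dump(r,open("s5.pkl","wb"))
K,M=r["K"],np.linalg.inv(r["cam_to_world"])
for p in ([.492,-.316,.085],[.492,-.316,.225]):
    q=M@[*p,1];print((K@(q[:3]/q[2]))[:2])
E
```

```text
t 10.8 pos [ 0.4922 -0.3161  0.1931] yaw 75.5 tilt 0.02 q7 0.19 f [-0.   1.3 -1. ] w 0.254
units [ 0.001 -0.003  0.052] ('turn', np.float64(0.06))
[167.22893851 246.28654005]
[160.16648099 206.67225649]
```

Call:
send_rows([
  {"tx":-0.1,"ty":0,"tz":0,"turn":0,"grip":0},
  {"tx":-0.1,"ty":0,"tz":0,"turn":0,"grip":0},
  {"tx":-0.1,"ty":0,"tz":0,"turn":0,"grip":0},
  {"tx":-0.1,"ty":0,"tz":0,"turn":0,"grip":0},
  {"tx":-0.1,"ty":0,"tz":0,"turn":0,"grip":0},
  {"tx":-0.1,"ty":0,"tz":0,"turn":0,"grip":0},
  {"tx":-0.08,"ty":0,"tz":0,"turn":0,"grip":0},
  {"tx":0,"ty":0,"tz":0,"turn":0,"grip":0},
], newtons=6)

```text
time: 11.85
position: [0.4819, -0.3565, 0.1935]
tool_rot: [2.485, 1.921, -0.001]
ft_force: [0.4, 0.2, -1.4]
grip_width: 0.252
grip_force: 6.0
```

```bash
python3 -c "
from h import *
go([.492,-.316,.25],75)"
```

```text
t 11.85 pos [ 0.4819 -0.3565  0.1935] yaw 75.4 tilt 0.05 q7 0.26 f [ 0.4  0.2 -1.4] w 0.252
units [ 0.695 -0.007 -0.942] ('turn', np.float64(0.05))
```

Call:
send_rows([
  {"tx":0,"ty":0,"tz":0,"turn":0,"grip":0},
  {"tx":0,"ty":0,"tz":0,"turn":0,"grip":0},
  {"tx":0,"ty":0,"tz":-0.3,"turn":0,"grip":0},
  {"tx":0,"ty":0,"tz":-0.6,"turn":0,"grip":0},
  {"tx":0,"ty":0,"tz":-0.9,"turn":0,"grip":0},
  {"tx":0,"ty":0,"tz":-0.5,"turn":0,"grip":0},
  {"tx":0,"ty":0,"tz":0,"turn":0,"grip":0},
  {"tx":0,"ty":0,"tz":0,"turn":0,"grip":0},
], newtons=30)

```text
time: 12.85
position: [0.4818, -0.3555, 0.3307]
tool_rot: [-2.484, -1.922, 0.001]
ft_force: [0.3, 1.0, -1.5]
grip_width: 0.252
grip_force: 30.0
```

```bash
python3 - <<'E'
from h import *
from bench import ctrl
import cv2
go([.492,-.316,.25],75)
s,w=wrist("w6");sc=ctrl.get_image("scene");pickle.dump(sc,open("s6.pkl","wb"))
T=tool(s)
def pr(K,C,p):
    q=np.linalg.inv(C)@[*p,1];return (K@(q[:3]/q[2]))[:2]
for th in (0,.3):
    for L in (.132,.113,.085):
        p=(T@[L*np.sin(th),0,-.005+L*np.cos(th),1])[:3];print(th,L,pr(w["K"],w["cam_to_world"],p).round(1),pr(sc["K"],sc["cam_to_world"],p).round(1))
u=pr(sc["K"],sc["cam_to_world"],T[:3,3]);print(u)
a=sc["pixels"][int(u[1])-30:int(u[1])+70,int(u[0])-50:int(u[0])+50,::-1]
b=w["pixels"][90:215,200:325,::-1]
print(int(u[0])-50,int(u[1])-30)
cv2.imwrite("pics/c6.png",np.hstack([cv2.resize(a,(400,400),interpolation=2),cv2.resize(b,(400,400),interpolation=2)]))
E
```

```text
t 12.85 pos [ 0.4818 -0.3555  0.3307] yaw 75.5 tilt 0.06 q7 0.28 f [ 0.3  1.  -1.5] w 0.252
units [6.790e-01 1.000e-03 1.345e+00] ('turn', np.float64(0.06))
0 0.132 [257.7 187.7] [146.2 218.3]
0 0.113 [257.7 192.4] [145.  212.4]
0 0.085 [257.7 200.7] [143.1 203.6]
0.3 0.132 [257.7 148.8] [160.4 211.5]
0.3 0.113 [257.7 157.2] [157.3 206.7]
0.3 0.085 [257.7 171.8] [152.6 199.3]
[137.46568267 176.66292048]
87 146
```

View pics/c6.png

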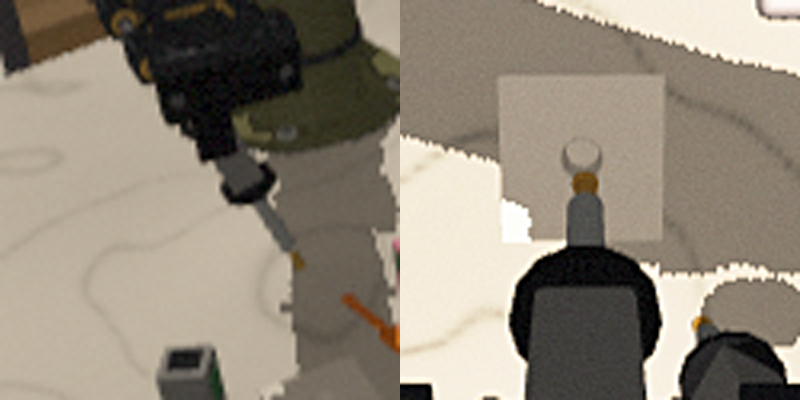

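The pivot worked. The left half (scene) shows the probe tilted, with its tip near (300,268) in the crop. The right half (wrist) shows the stand empty and the tip at (585,172), close to the 0.3 rad prediction. I'll refine that numerically from the brass pixels.

```bash
cat >> h.py <<'E'
def brass(px,box):
    import cv2
    x0,y0,x1,y1=box;h=cv2.cvtColor(px[y0:y1,x0:x1],cv2.COLOR_RGB2HSV).astype(int)
    m=(abs(h[...,0]-17)<8)&(h[...,1]>120)&(h[...,2]>40)
    n,l,st,c=cv2.connectedComponentsWithStats(m.astype(np.uint8),connectivity=8)
    if n<2:return None
    i=1+np.argmax(st[1:,4]);return c[i]+[x0,y0],st[i]+[x0,y0,0,0,0]
E
python3 - <<'E'
from h import *
np.set_printoptions(precision=4,suppress=True)
s,w=pickle.load(open("w6.pkl","rb"));sc=pickle.load(open("s6.pkl","rb"))
a=brass(w["pixels"],(240,130,275,165));b=brass(sc["pixels"],(152,195,170,222));print(a,b)
x,e=tri([ray(w["K"],w["cam_to_world"],a[0]),ray(sc["K"],sc["cam_to_world"],b[0])]);print(x,e)
t=(np.linalg.inv(tool(s))@[*x,1])[:3];print("tool",t,"theta",np.arctan2(t[0],t[2]+.005),"L",np.hypot(t[0],t[2]+.005))
E
```

```text
(array([257.4255, 146.7872]), array([254, 144,   8,   7,  47])) (array([160.8889, 210.5556]), array([160, 209,   3,   4,   9]))
[ 0.4917 -0.3156  0.2119] [np.float64(9.621185269243782e-05), np.float64(9.621185269258789e-05)]
tool [ 0.041  -0.0003  0.1189] theta 0.31993307869113186 L 0.1304742280325699
```

The tilt is 0.30–0.32 rad, and the centroid sits on the camera-side surface, so about 0.30 on the axis. I turn to the chiller's yaw (8.2°), then travel.

Call:
send_rows([
  {"tx":0,"ty":0,"tz":0,"turn":0.93,"grip":0},
  {"tx":0,"ty":0,"tz":0,"turn":0.93,"grip":0},
  {"tx":0,"ty":0,"tz":0,"turn":0.93,"grip":0},
  {"tx":0,"ty":0,"tz":0,"turn":0.93,"grip":0},
  {"tx":0,"ty":0,"tz":0,"turn":0.93,"grip":0},
  {"tx":0,"ty":0,"tz":0,"turn":0.93,"grip":0},
  {"tx":0,"ty":0,"tz":0,"turn":0.93,"grip":0},
  {"tx":0,"ty":0,"tz":0,"turn":0.93,"grip":0},
  {"tx":0,"ty":0,"tz":0,"turn":0.93,"grip":0},
  {"tx":0,"ty":0,"tz":0,"turn":0,"grip":0},
])

```text
time: 14.2
position: [0.4817, -0.3554, 0.3299]
tool_rot: [-3.131, -0.235, 0.003]
ft_force: [-0.4, 0.7, -1.2]
grip_width: 0.255
grip_force: 30.0
```

```bash
python3 -c "
from h import *
go([.483,.158,.27],8.2)"
```

```text
t 14.2 pos [ 0.4817 -0.3554  0.3299] yaw 8.6 tilt 0.14 q7 -0.87 f [-0.4  0.7 -1.2] w 0.255
units [ 1.303 -8.456  1.011] ('turn', np.float64(0.05))
```

Call:
send_rows([
  {"tx":0.13,"ty":-0.6,"tz":0,"turn":0,"grip":0},
  {"tx":0.13,"ty":-0.85,"tz":0,"turn":0,"grip":0},
  {"tx":0.13,"ty":-0.85,"tz":0,"turn":0,"grip":0},
  {"tx":0.13,"ty":-0.85,"tz":0,"turn":0,"grip":0},
  {"tx":0.13,"ty":-0.85,"tz":0,"turn":0,"grip":0},
  {"tx":0.13,"ty":-0.85,"tz":0,"turn":0,"grip":0},
  {"tx":0.13,"ty":-0.85,"tz":0,"turn":0,"grip":0},
  {"tx":0.13,"ty":-0.85,"tz":0,"turn":0,"grip":0},
  {"tx":0.13,"ty":-0.85,"tz":0,"turn":0,"grip":0},
  {"tx":0.13,"ty":-0.6,"tz":0,"turn":0,"grip":0},
  {"tx":0,"ty":-0.45,"tz":0,"turn":0,"grip":0},
  {"tx":0,"ty":0,"tz":0,"turn":0,"grip":0},
])

```text
time: 15.7
position: [0.4831, 0.1599, 0.3309]
tool_rot: [-3.131, -0.245, 0.002]
ft_force: [1.0, -0.4, -1.3]
grip_width: 0.249
grip_force: 30.0
```

```bash
python3 -c "
from h import *
go([.483,.158,.24],8.2)"
```

```text
t 15.7 pos [0.4831 0.1599 0.3309] yaw 8.9 tilt 0.07 q7 -1.79 f [ 1.  -0.4 -1.3] w 0.249
units [-0.005  0.033  1.515] ('turn', np.float64(0.09))
```

Call:
send_rows([
  {"tx":0,"ty":0.03,"tz":0.5,"turn":0.09,"grip":0},
  {"tx":0,"ty":0,"tz":0.6,"turn":0,"grip":0},
  {"tx":0,"ty":0,"tz":0.4,"turn":0,"grip":0},
  {"tx":0,"ty":0,"tz":0,"turn":0,"grip":0},
  {"tx":0,"ty":0,"tz":0,"turn":0,"grip":0},
])

```text
time: 16.32
position: [0.4851, 0.1549, 0.2422]
tool_rot: [3.134, 0.213, 0.002]
ft_force: [-0.4, 0.0, -1.3]
grip_width: 0.252
grip_force: 30.0
```

```bash
cat > m.py <<'E'
from h import *
from bench import ctrl
import cv2,sys
np.set_printoptions(precision=4,suppress=True)
s,w=wrist(sys.argv[1]);sc=ctrl.get_image("scene");pickle.dump(sc,open(sys.argv[1]+"s.pkl","wb"))
go([.483,.158,.24],8.2)
C,K=w["cam_to_world"],w["K"]
def pr(K,C,p):
    q=np.linalg.inv(C)@[*p,1];return (K@(q[:3]/q[2]))[:2]
ring=np.array([.530,.1645,.086]);u=pr(K,C,ring);tip=(tool(s)@[.040,0,.122,1])[:3]
ut,us=pr(K,C,tip),pr(sc["K"],sc["cam_to_world"],tip);print("ring px",u,"tip px",ut,"scene tip px",us)
bx=lambda u,r:(int(u[0])-r,int(u[1])-r,int(u[0])+r,int(u[1])+r)
a,b=brass(w["pixels"],bx(ut,18)),brass(sc["pixels"],bx(us,12));print("brass",a,b)
if a and b:
    x,e=tri([ray(K,C,a[0]),ray(sc["K"],sc["cam_to_world"],b[0])]);t=(np.linalg.inv(tool(s))@[*x,1])[:3];print("world",x,e,"tool",t,"theta",np.arctan2(t[0],t[2]+.005))
g=cv2.cvtColor(w["pixels"],cv2.COLOR_RGB2GRAY);x0,y0,x1,y1=bx(u,32)
c=cv2.resize(g[y0:y1,x0:x1],(32,32),interpolation=cv2.INTER_AREA)
print(x0,y0);print("\n".join("".join(" .:-=+*#%@"[9-min(9,int(v)*10//256)] for v in r) for r in c))
E
python3 m.py w7
```

```text
t 16.43 pos [0.4853 0.1554 0.2427] yaw 7.8 tilt 0.13 q7 -1.83 f [ 0.3 -0.3 -1.5] w 0.247
units [-0.032 -0.048  0.045] ('turn', np.float64(-0.05))
ring px [253.7191 139.6112] tip px [256.9337 147.9704] scene tip px [282.6372 175.6269]
brass (array([257.5581, 146.8837]), array([254, 144,   8,   7,  43])) (array([283., 174.]), array([283, 173,   1,   3,   3]))
world [0.5266 0.1599 0.1279] [np.float64(0.00013242427111139924), np.float64(0.00013242427111137146)] tool [0.0416 0.0006 0.1144] theta 0.3351904888493061
221 107
:+++++++++++++++++++++++++++++++
=+++++++++++++++++++++++++++++++
++++++++++++++++++++++++++++++++
++++++++++++++++++++++++++++++++
++++++++++++++++++++++++++++++++
++++++++++++++++++++++++++++++++
++++++++++++++++++++++++++++++++
+++++++++++++++=#+++++++++++++++
+++++++++++++++=@=++++++++++++++
+++++++++++++++=@=++++++++++++++
+++++++++++++++=@=++++++++++++++
++++++++++++++++#*++++++++++++++
+++++++++++++#@%%%@%++++++++++++
++++++++++++@%+=+=+#@+++++++++++
+++++++++++@#++++++=#%=+++++++++
++++++++++*@=++++++++%*+++++++++
++++++++++##=++++++++##+++++++++
++++++%%%%##=++++++++*%###%+++++
++++++++++*%=+++++**+##+++++++++
+++++++++++@=++++***+@*+++++++++
+++++++++++%%+++*####%=++++++++=
++++++++++++%%+++#*##+++++++++++
+++++++++++++#%%*****+++++++++++
++++++++++++++=*****#+++++++++++
++++++++++++++++#***#+++++++++++
:--=++++++++++++#***#*++++++++++
   :++++++++++++******++++++++++
---+++++++++++++#***#*++++++++++
++++++++++++=++*#***#*++++++++++
++++++++++++++=*#####*=+++++++++
..--++++++++=+#@@@@@@@*+++++++++
    =++++++*#@@@@@@@@@@@%+++++++
```

```bash
python3 - <<'E'
from h import *
np.set_printoptions(precision=4,suppress=True)
s,w=pickle.load(open("w7.pkl","rb"));K,X=w["K"],w["T_tool_cam"]
def pt(p):
    q=np.linalg.inv(X)@[*p,1];return (K@(q[:3]/q[2]))[:2]
for L in (.130,.134):
  for th in (.27,.3,.33):
    c=np.array([L*np.sin(th),0,-.005+L*np.cos(th)]);e=np.array([np.cos(th),0,-np.sin(th)])
    ax=np.array([np.sin(th),0,np.cos(th)])
    print(L,th,"rim",pt(c+.004*e)[1],"end",pt(c)[1],"stem end edge",pt(c-.019*ax+.005*e)[1],"collar rim lower",pt(c-.075*ax+.017*e)[1])
g=w["pixels"][136:190,256:260].mean(1).astype(int)
for i,r in enumerate(g):print(136+i,r,end=";")
d=w["pixels"][155,244:272].mean(1).astype(int);print("\nstem row155 cols",d)
E
```

```text
0.13 0.27 rim 149.83175797470966 end 153.82870364152322 stem end edge 156.67989565803956 collar rim lower 172.01197044994524
0.13 0.3 rim 145.94749407984676 end 149.9558409319571 stem end edge 153.20856940742482 collar rim lower 170.16613298589644
0.13 0.33 rim 142.0521856763006 end 146.07312060620782 stem end edge 149.73616417142696 collar rim lower 168.3490323212702
0.134 0.27 rim 148.29098320820995 end 152.24769149747192 stem end edge 154.94000004895065 collar rim lower 169.51797953889243
0.134 0.3 rim 144.32479260076852 end 148.29458069917592 stem end edge 151.37737104634556 collar rim lower 167.5315242342675
0.134 0.33 rim 140.34536739304204 end 144.32953981983763 stem end edge 147.8115490651175 collar rim lower 165.572047920715
136 [130 117 113];137 [133 120 115];138 [131 118 114];139 [132 119 113];140 [129 118 112];141 [132 121 116];142 [135 125 120];143 [121 104  92];144 [109  74  27];145 [112  77  27];146 [100  70  28];147 [99 68 26];148 [98 69 25];149 [98 71 29];150 [87 76 63];151 [78 81 82];152 [78 77 75];153 [79 77 76];154 [79 79 74];155 [77 78 74];156 [81 80 78];157 [80 78 75];158 [81 82 77];159 [80 80 77];160 [81 80 77];161 [80 79 75];162 [79 78 74];163 [80 79 75];164 [84 82 79];165 [85 83 79];166 [65 67 63];167 [11 10 14];168 [ 9 11 11];169 [13 14 12];170 [11 10 13];171 [8 7 9];172 [11 11 13];173 [13 12 13];174 [9 7 7];175 [ 5  4 10];176 [14 12 11];177 [ 7  7 11];178 [9 7 7];179 [26 26 25];180 [50 47 47];181 [66 64 63];182 [63 60 57];183 [62 60 56];184 [63 61 59];185 [63 61 57];186 [61 59 57];187 [64 61 59];188 [63 60 57];189 [62 60 58];
stem row155 cols [121 124 120 115 115 123 124 126 100  74  77  79  77  73  77  78  80  72
  72  87 125 125 120 118 116 122 123 120]
```

Rim, stem end and collar rows fit L≈136 mm and tilt ≈0.30 rad. The ring relative to the tip in the tool frame is about (2.7, −3.3, 31) mm. I close in to about 8 mm and remeasure.

Call:
send_rows([
  {"tx":0.005,"ty":-0.055,"tz":0.2,"turn":0,"grip":0},
  {"tx":0,"ty":0,"tz":0.195,"turn":0,"grip":0},
  {"tx":0,"ty":0,"tz":0,"turn":0,"grip":0},
  {"tx":0,"ty":0,"tz":0,"turn":0,"grip":0},
  {"tx":0,"ty":0,"tz":0,"turn":0,"grip":0},
])

```text
time: 17.05
position: [0.4845, 0.1589, 0.2179]
tool_rot: [-3.134, -0.214, -0.001]
ft_force: [-0.1, -0.0, -1.1]
grip_width: 0.253
grip_force: 30.0
```

```bash
python3 m.py w8
```

```text
t 17.15 pos [0.4845 0.1588 0.2179] yaw 7.8 tilt 0.03 q7 -1.85 f [-0.4  0.2 -2. ] w 0.248
units [-0.026  0.011 -0.368] ('turn', np.float64(-0.05))
ring px [257.5724 141.0842] tip px [256.9337 147.9706] scene tip px [282.8372 180.8969]
brass (array([257.5581, 146.8837]), array([254, 144,   8,   7,  43])) (array([283.2, 179.8]), array([283, 178,   2,   4,   5]))
world [0.5258 0.164  0.1015] [np.float64(8.477929432731118e-06), np.float64(8.477929432651077e-06)] tool [0.0415 0.0006 0.1165] theta 0.32939794746281525
225 109
++++++++++++++++++++++++++++++++
++++++++++++++++++++++++++++++++
++++++++++++++++++++++++++++++++
++++++++++++++++++++++++++++++++
++++++++++++++++++++++++++++++++
++++++++++++++++++++++++++++++++
+++++++++++++++=%+++++++++++++++
+++++++++++++++=@=++++++++++++++
+++++++++++++++=@=++++++++++++++
+++++++++++++++=@=++++++++++++++
+++++++++++=++++%+++++++++++++++
+++++++++++=+*%@@@%*++++++++++++
++++++++++++%%*+++#%%+++++++++++
+++++++++++@%+=+++++%%++++++++++
++++++++++#%+++++++++%#+++++++++
++++++++++@*+++++++++*@=++++++++
++++++++++@=++++++++++@+++++++++
+++++%%%%#@=++++**+++=@*%%%#++++
++++++++++@++++**#++++@====+++++
++++++++++%#=+*###*+=#%+++++=+++
++++++++++*@*=+###+=*@++++++++++
+++++++++++*@*******@*=+++++++++
+++++++++++=+%*****%*+++++++++++
++++++=+++++++*****+++++++++++++
++++++++++++++****#+++++++++++++
++++++++++++++#***#+++++++++++++
+++++++++++++*#*****++++++++++++
+++++++++++++*#*****++++++++++++
+++++++++++==*#####*=+++++++++++
++++++++++++#@@@@@@@#+++++++++++
+++++++++*#@@@@@@@@@@@%*++++++++
+++++++=*@@@@@@@@@@@@@@@#=++++++
```

Ring at (257.7,143.3) and tip column 257.5, so sideways alignment is good. I estimate about 7 mm to contact and advance 8 mm along the lid normal.

Call:
send_rows([
  {"tx":0.02,"ty":0,"tz":0.043,"turn":0,"grip":0},
  {"tx":0.015,"ty":0,"tz":0.043,"turn":0,"grip":0},
  {"tx":0.015,"ty":0,"tz":0.041,"turn":0,"grip":0},
  {"tx":0,"ty":0,"tz":0,"turn":0,"grip":0},
  {"tx":0,"ty":0,"tz":0,"turn":0,"grip":0},
  {"tx":0,"ty":0,"tz":0,"turn":0,"grip":0},
], newtons=45)

```text
time: 17.9
position: [0.4872, 0.1592, 0.2101]
tool_rot: [3.134, 0.214, -0.0]
ft_force: [-0.4, 0.3, 0.0]
grip_width: 0.247
grip_force: 45.0
```

```bash
cat > n.py <<'E'
from h import *
from bench import ctrl
import sys
np.set_printoptions(precision=2,suppress=True)
F=[];P=[]
for i in range(6):
    s,w=wrist(sys.argv[1]);F.append(s["ft_force"]);P.append(s["position"]);
go([.483,.158,.24],8.2)
print("F mean",np.mean(F,0),"pos",np.mean(P,0)*1000)
g=w["pixels"]
print("brass",brass(g,(240,130,275,165)))
col=g[136:172,256:260].mean(1).astype(int);print([(136+i,*r) for i,r in enumerate(col.tolist()) if i<20 or i>28])
E
python3 n.py w9;python3 m.py w10|tail -33
```

```text
t 18.2 pos [0.49 0.16 0.21] yaw 7.8 tilt 0.01 q7 -1.85 f [-1.1 -1.  -0.6] w 0.249
units [-0.07  0.01 -0.5 ] ('turn', np.float64(-0.05))
F mean [-0.64 -0.07 -0.12] pos [487.2  159.19 210.04]
brass (array([257.5 , 146.95]), array([254, 144,   8,   7,  44]))
[(136, 89, 81, 76), (137, 145, 130, 121), (138, 134, 122, 117), (139, 132, 120, 114), (140, 134, 120, 115), (141, 133, 122, 115), (142, 135, 123, 120), (143, 123, 108, 96), (144, 113, 81, 35), (145, 112, 78, 26), (146, 101, 69, 24), (147, 99, 68, 26), (148, 101, 69, 26), (149, 98, 70, 29), (150, 87, 75, 60), (151, 80, 82, 83), (152, 80, 79, 76), (153, 83, 82, 79), (154, 82, 80, 78), (155, 80, 80, 78), (165, 85, 84, 80), (166, 65, 63, 62), (167, 16, 13, 15), (168, 9, 7, 8), (169, 10, 9, 13), (170, 13, 13, 11), (171, 11, 12, 14)]
225 112
++++++++++++++++++++++++++++++++
++++++++++++++++++++++++++++++++
++++++++++++++++++++++++++++++++
++++++++++++++++++++++++++++++++
+=++++++++++++++++++++++++++++++
++++++++++++++++++++++++++++++++
++++++++++++++++#+++++++++++++++
++++++++++++++++%=++++++++++++++
+++++=++++++++++%=++++++++++++++
+++++++++++=+++=%=++++++++++++++
++++++++++++++++#+++++++++++++++
+++++++++++=+*%@@%%+++++++++++++
++++++++++++%%#+++#@%++++=++++++
+++++++++++@%+=+++++%%++++++++++
++++++++++#%+++++++++%#=++++++++
++++++++++@++++++++++*@=++++++++
+++++++++*@=+++***++++@+++++++++
+++++%%%%#%=++*###*++=@*%%%%++++
+++++++++*@=++*###*+++@+++++++++
++++++++++@++++#*#+++*@=++++++++
++++++++++#%++*****++%#+++++++++
+++++++++++%%+******%%++++++++++
+++++++++++=%%*****%#+++++++++++
+++++++++++=+*#*****=+++++++++++
++++++=++++=++#****+++++++++++++
++++++=++++=+*****#*++++++++++++
++++++++++++++******++++++++++++
+++++++++++=+#%%%%%#+=++++++++++
+++++++++++#@@@@@@@@@%++++++++++
+++++++++%@@@@@@@@@@@@@%++++++++
++++++=+%@@@@@@@@@@@@@@@%+++++++
++++++=#@@@@@@@@@@@@@@@@@%++++++
```

Contact has just begun: the force rose about 1.2 N and the tip isn't compressed yet. The tip is within about 1 mm of the ring centre, so I press about 7 mm along the normal.

Call:
send_rows([
  {"tx":0.01,"ty":0,"tz":0.026,"turn":0,"grip":0},
  {"tx":0.01,"ty":0,"tz":0.026,"turn":0,"grip":0},
  {"tx":0.01,"ty":0,"tz":0.026,"turn":0,"grip":0},
  {"tx":0.01,"ty":0,"tz":0.026,"turn":0,"grip":0},
  {"tx":0,"ty":0,"tz":0,"turn":0,"grip":0},
  {"tx":0,"ty":0,"tz":0,"turn":0,"grip":0},
  {"tx":0,"ty":0,"tz":0,"turn":0,"grip":0},
])

```text
time: 19.18
position: [0.4894, 0.1595, 0.2037]
tool_rot: [3.134, 0.214, -0.001]
ft_force: [-1.1, -0.6, 1.4]
grip_width: 0.249
grip_force: 45.0
```

```bash
python3 n.py w11;python3 m.py w12|tail -33
```

```text
t 19.48 pos [0.49 0.16 0.2 ] yaw 7.8 tilt 0.01 q7 -1.86 f [-2.6 -0.1  0.8] w 0.247
units [-0.11  0.01 -0.6 ] ('turn', np.float64(-0.05))
F mean [-2.24 -0.77  1.12] pos [489.47 159.53 203.71]
brass (array([257.36, 148.6 ]), array([254, 147,   8,   5,  25]))
[(136, 86, 78, 74), (137, 24, 22, 24), (138, 11, 12, 12), (139, 95, 86, 82), (140, 142, 129, 122), (141, 133, 120, 115), (142, 132, 120, 113), (143, 133, 121, 116), (144, 133, 121, 115), (145, 132, 122, 119), (146, 124, 106, 90), (147, 114, 76, 24), (148, 112, 75, 24), (149, 101, 70, 25), (150, 90, 75, 56), (151, 77, 80, 82), (152, 82, 82, 80), (153, 79, 78, 74), (154, 80, 79, 77), (155, 83, 81, 78), (165, 87, 87, 83), (166, 65, 62, 61), (167, 14, 12, 13), (168, 6, 5, 7), (169, 8, 9, 11), (170, 14, 16, 16), (171, 5, 9, 9)]
225 115
++++++++++++++++++++++++++++++++
++++++++++++++++++++++++++++++++
++++++++++++++++++++++++++++++++
++++++++++++++++++++++++++++++++
++++++++++++++++++++++++++++++++
+++++++++++=++++++++++++++++++++
++++++++++++++++%+++++++++++++++
+++++=++++++++++@=++++++++++++++
+++++++++++++++=@=++++++++++++++
+++++++++++=+++=@=++++++++++++++
+++++=+++++=+==+%+++++++++++++++
+=+++++++++=+*%@@%%*++++++++++++
++++++++++++%%#+++#@%+++++++++++
+++++++++++@#+++++=+%%+=++++++++
++++++++++%%+++++++++%%=++++++++
+=+++++++*@++++++++++*@+++++++++
+++++====*%=+++***+++=@*++++++++
+=++*%%%%#%=++**##*++=%#%%%%*+++
+++++++++*@=++*****=+=@*++++++++
+++++++++*@=++****#+++@+++++++++
++++++++++%%++****#+=%%+++++++++
++++++=++++@%+#****+%%++++++++++
++++++++++++%%*****%%+++++++++++
+++++++++++=+*******++++++++++++
+++++++++++++*******++++++++++++
+++++++++++=+*#####*=+++++++++++
++++++++++++*@@@@@@@#+++++++++++
++++++++=+#@@@@@@@@@@@%*++++++++
++++++=+*@@@@@@@@@@@@@@@*=++++++
++++++=*@@@@@@@@@@@@@@@@@*=+++++
+++++++@@@@@@@@@@@@@@@@@@@*+++++
++=+++@@@@@@@@@@@@@@@@@@@@@+=+++
```

The sprung tip is in about 7 mm: its rim moved 2.9 px while the stem stayed put in the grip. The normal force is about 3 N, and the tip is within 1 mm of the ring centre. Tilt checks out at about 0.30 rad, so I hand in.

```bash
python3 -c "
from bench import ctrl
print(ctrl.close_job())"
```

```text
the job is handed in; nothing more can be done
None
```

The job is handed in at about 20 s: the knob is on the night mark, and the small grey probe is drawn from its stand and still gripped, square to the lid on the ring centre (within about 1 mm) with its tip about 7 mm in at about 3 N.

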